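Unlock the electrode tweezers and hold their plates at the marked gap

ROBOT

A 6-joint arm with a two-finger parallel gripper is mounted at the origin on a cart in front of the work surface, level with it; the furniture and walls round the work are solid. World frame = base frame: x ahead of the robot, y to its left, z up, the work surface at z = 0. Lengths are in m, angles in rad, forces in N, time in s.
With the tool pointing down it reaches from about 0.25 to 0.725 m from the base axis. Payload 9.7 kg.
Tool frame: the origin (TCP) lies between the finger pads; the fingertips stand 17 mm ahead of it and the grasp point (between the pads) lies 2 mm behind it; z points along the fingers, y is the line along which they close (so a half turn about z gives the same grasp; the last joint's range is limited). The gripper opens to 85 mm and grips with 20 to 120 N. Pads are 22 mm wide; open, the fingers measure 114 mm over their backs; the gripper's body (76 mm by 85 mm) begins 54 mm behind the grasp point. The pads swing forward as they close: fully open they stand 13 mm farther back than shut.
Start: joints at [1.267, 0.087, 0.176, 1.66, 0, 1.571], TCP at [0.165, 0.525, 0.248] pointing down, gripper open.
Joint ranges: [-3.13, 3.13], [-0.85, 1.81], [-1.15, 1.24], [-2.2, 2.28], [-1.44, 1.52], [-3.14, 3.14]. Speed limits (rad/s): [2.22, 2.22, 2.57, 3.14, 3.14, 3.14].

INTERFACE

Orientations are given as a rotation vector (axis times angle).
In Python, from workcell import r gives the robot as it stands.
- The arm moves only by the shell command python3 -m creep 'ROWS'. ROWS is JSON, a list of rows, each a list of 5 numbers: the closure in counts, from 0 (fully open) to 255 (shut), then the shift along the tool's x, y, z each as a share of 50 cm, from -1 to 1, then the turn about the tool's z as a share of 180 degrees, from -1 to 1. A call has 1 to 8 rows; each row shifts and turns the commanded pose from where the row before left it, along the tool's axes as they then stand; what a row does not reach is not made up. A row lasts 1/8 s, in which the tool goes at most 62.5 mm and 10.7 degrees, less where a joint would pass 70% of its speed; a pose out of reach is approached as far as the arm can. A call with a number of a shift or a turn outside -1 to 1 is refused whole. A call with a gripper value outside its range is refused whole. The fingers move at their own pace and stop on an object; the grip force is fixed at half the most. Time passes only in rows, so rows that do not move let the fingers close. It gives the time, the measured TCP pose, the force, the opening and the grip force at its end, in the units of the state.
- r.sense(): the state, without advancing time (a new reading comes with each control period).
- r.capture(name): name is "scene" or "side" or "wrist"; returns a dict with "img" (420x560x3 uint8, blue, green, red), "depth" (420x560 float32, m along the optical axis (not along the pixel's ray), 0 where there is no reading), "K" (3x3 intrinsics, pixels), "T" (4x4, takes a point from camera to world coordinates); the wrist camera has in their place "mount" (4x4, takes a point from camera to tool coordinates, whose origin is the TCP and whose axes are the flange's). Camera axes: x right, y up, looking along -z (the intrinsics and any distortion apply to the point x, -y, -z); pixel columns grow to the right and rows downward; lengths in m; the calibration is good to about 2 mm. A picture is of the moment at which its call begins: read the wrist's pose just before it.
- r.finish_job(): hands the job in; it is judged then, once.
The state is a dict: "time_s": time; "joint_positions": joint angles; "joint_vel": joint speeds; "joint_efforts": joint torques, N m; "tcp_pos": TCP position; "orientation": TCP orientation; "wrist_force": force on the tool from outside, world axes, zero at the start; "moment": the same for the moment, N m; "finger_gap": finger opening in m; "grasp_force": force on a finger pad.
Only numpy, scipy, OpenCV 4.12 (cv2) and the standard library are available. Lean on these libraries where they do the work, as an engineer would, in place of code of your own. Each camera call takes 0.05 s, during which the arm holds its last target. There are 200 camera calls.

TASK

Get the sprung electrode tweezers ready for a pulse: while they lie in their white rest, slide the orange transport lock knob all the way back towards the blue tail until it stops, so that the arms spring open. Then take the tweezers by the two black grips, lift them level about 6 cm out of the rest and squeeze them until both yellow pointers stand at the red marks of the white gap scale (plates 18 mm apart), never letting the plates touch and leaving the things round about alone. Hold that gap steady for a couple of seconds and finish still holding them like that in the air, not put down or let go, for a colleague to bring the specimen up between the plates.

Things in the scene. Friction and masses are not known exactly. Their poses are not given: they have to be found in the camera images.
- tweezers: sprung electrode tweezers, loose, 225 mm long, 170 g, level in the rest. Origin: midway between the two black grips, at the lower edge of the 6 mm thick rail between the arms (32 mm above the bench in the rest, seated 5 mm deep in two slots, lifts straight out). +x to the tips (plates at +65 mm, tail end at -134 mm), +y to the left arm, +z up. Weight acts about 18 mm behind the origin
- grip_left (a point): centre of the outer face of the left black rubber grip (26 mm long in x, 18 mm tall), 15 mm above the tweezers' origin. Outer width over both grips (mm): 32 locked, 47 sprung open, 37.5 at the marked 18 mm plate gap; 1 mm of width is 1.57 mm of gap. The springs push on each grip with about 3 N sprung open, 9 N at the marked gap, 0.6 N per mm of width
- grip_right (a point): the same of the right grip; the grips are squeezed towards each other along y
- scale (a point): centre of the top of the white gap scale, a bar 64 mm wide (y), 10 mm long (x), across the rail at x = 31 mm, top 27 mm above the tweezers' origin; red marks at y = +-14.3 mm; a yellow pointer stands on each arm just behind it
- lock (a joint): the transport lock's travel in m: 0 forward (locked: its rollers hold the arms nearly together), 0.066 all the way back at its stop by the blue tail, arms sprung open. It slides to the tweezers' -x with about 3 to 6 N, less towards the end, and stays where it is left. It starts within 6 mm of fully forward
- lock_knob (a point): centre of the orange lock knob: 14 mm long (x), 12 mm wide (y), 15 mm tall, on a dark steel saddle 40 mm wide; knob top 45 mm, saddle top 30 mm above the tweezers' origin. At lock = 0 it lies at x = -23 mm of the tweezers' frame, at 0.066 at x = -89 mm. Can be pinched across y from above or pushed from its front
- left_arm (a joint): angle of the left arm in rad: 0 locked (plates 9.4 mm apart), 0.066 sprung open (33 mm apart); the plate gap in mm is 9.4 + 180 x (left_arm + right_arm); about 0.024 each at the marked 18 mm gap; -0.026 each when the plates touch
- right_arm (a joint): angle of the right arm in rad, as left_arm
- plate_left (a point): centre of the inner face of the left round electrode plate (17 mm across), 65 mm ahead of and 15 mm above the tweezers' origin
- plate_right (a point): the same of the right plate; the distance between the two points is the plate gap
- rest: white rest fixed to the bench: base plate 172 x 66 mm, 10 mm high (x = -152 to +20 mm), two slotted posts 20 mm wide (y) and 37 mm high under the rail, one right between the grips (x = -1 to +15 mm), and a stop wall 52 mm high behind the tail that takes the push when the lock is drawn back. Origin on the bench below the tweezers' origin, same axes
- buffer_bottle: bystander: white bottle with a blue cap, 66 mm across, 118 mm high, origin at the centre of its underside
- tip_box: bystander: blue pipette-tip box with clear lid, 67 x 104 x 62 mm, origin at the centre of its underside
- carton: bystander: small yellow reagent carton with a blue label, 51 x 95 x 75 mm, origin at the centre of its underside
- beaker: bystander: small glass beaker, 51 mm across, about 70 mm high, origin at the centre of its underside

How it is judged:
On the way, in this order (a step that is already met when the one before it is completed fails the run):
1. the transport lock is slid back to its stop and the arms have sprung open, the tweezers still in their rest (value of joint lock above 0.062 m and distance between plate_left and plate_right above 0.027 m and height (world z) of tweezers below 0.045 m), for 0.2 s.
2. the tweezers are held level in the air, clear of the rest, with the plates steady at the marked gap for 1.5 s (height (world z) of tweezers above 0.072 m and contact force between tweezers and rest below 0.05 N and value of joint lock above 0.062 m and contact force between the fingers and tweezers above 3 N and angle between tweezers's own z axis and vertical below 0.35 rad and distance between plate_left and plate_right between 0.0155 and 0.0205 m), for 1.5 s.
At the end, for the whole second after the job is handed in: The robot still holds the tweezers with at least 3 N, at least 40 mm above where they lay and touching the rest no more, level within 0.35 rad (20 degrees) and still; the lock is at its rear stop (within 4 mm) and the plates stand 18 mm apart, give or take 2.5 mm, without moving (all of step 2 and velocity of joint left_arm between -0.05 and 0.05 rad/s and velocity of joint right_arm between -0.05 and 0.05 rad/s and linear speed of tweezers below 0.03 m/s); the arm keeps its last pose, push and grip.
It fails at once if the two plates touch (gap under 1.5 mm) (distance between plate_left and plate_right below 0.0015 m).
It fails at once if a bystander is knocked away (more than 25 mm): buffer_bottle (distance of buffer_bottle from where it was at the start of the episode above 0.025 m).
It fails at once if a bystander is knocked away (more than 25 mm): tip_box (distance of tip_box from where it was at the start of the episode above 0.025 m).
It fails at once if a bystander is knocked away (more than 25 mm): carton (distance of carton from where it was at the start of the episode above 0.025 m).
It fails at once if a bystander is knocked away (more than 25 mm): beaker (distance of beaker from where it was at the start of the episode above 0.025 m).
It also fails if it takes over 51 s, if anything falls off the work surface, if the arm or the gripper's body presses on something with over 40 N, if the wrist force passes 120 N, or if a joint passes its speed limit or range.

## Working session

There is one attempt and no reset: what is moved stays moved. The work goes in short steps, Python scripts to look and compute and a shell command to move; the robot and the scene stay as the last step left them, time stands still between calls to the robot, and variables do not carry over. Pictures are saved under pics/ and viewed, at most 10 in all, crops included, and the job is handed in when it is done.

```bash
mkdir -p pics; ls; python3 - <<'E'
from workcell import r
import cv2,numpy as np
s=r.sense();print(s)
for n in ["scene","side"]:
    c=r.capture(n);cv2.imwrite(f"pics/{n}0.png",c["img"]);np.savez(f"{n}0.npz",**c);print(n,c["K"],c["T"])
s=r.sense()
c=r.capture("wrist");cv2.imwrite("pics/wrist0.png",c["img"]);np.savez("wrist0.npz",**c);print(c["mount"],c.keys())
E
```

```text
pics
{'time_s': 0.0, 'joint_positions': array([ 1.26697773e+00,  8.74338465e-02,  1.75118847e-01,  1.65982888e+00,
       -7.29918378e-06,  1.57080275e+00]), 'joint_vel': array([ 7.76717200e-05, -2.87371541e-04, -1.87277491e-03,  1.19736777e-03,
        2.41323470e-04,  5.88617511e-04]), 'joint_efforts': array([ 4.67057434e-04, -5.20391679e+01,  4.64804184e+01,  1.62232993e-02,
        4.77089941e-05,  9.84332274e-06]), 'tcp_pos': array([0.16447562, 0.52459439, 0.24758965]), 'orientation': array([-4.75383862e-01, -3.10521728e+00,  2.09395710e-03]), 'wrist_force': array([ 0.04511481, -0.3791538 ,  0.05904151]), 'moment': array([0.00712456, 0.02272031, 0.02473201]), 'grasp_force': 0.0, 'finger_gap': 0.08528048800107954}
scene [[392.78941546   0.         274.64826436]
 [  0.         392.78941546 205.04933858]
 [  0.           0.           1.        ]] [[ 0.87646423  0.36921672 -0.30901369  0.18217504]
 [-0.48118937  0.69352791 -0.53616773 -0.32506051]
 [ 0.01634753  0.61862594  0.78551557  0.85582684]
 [ 0.          0.          0.          1.        ]]
side [[401.50467512   0.         273.01503697]
 [  0.         401.50467512 212.21190768]
 [  0.           0.           1.        ]] [[-0.99187999  0.09795372 -0.08111199  0.4025613 ]
 [-0.12539992 -0.64702359  0.75208732  1.08075236]
 [ 0.02118838  0.7561518   0.65405314  0.81677251]
 [ 0.          0.          0.          1.        ]]
[[ 7.28051479e-04  9.61164415e-01  2.75975430e-01  7.05986424e-02]
 [ 9.99999680e-01 -6.08151911e-04 -5.20036406e-04 -1.02746441e-03]
 [-3.32005503e-04  2.75975720e-01 -9.61164550e-01 -1.25755442e-01]
 [ 0.00000000e+00  0.00000000e+00  0.00000000e+00  1.00000000e+00]] dict_keys(['img', 'depth', 'K', 'mount'])
```

View pics/scene0.png

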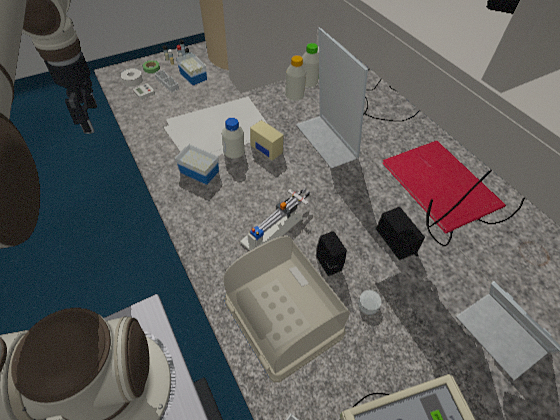

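View pics/side0.png

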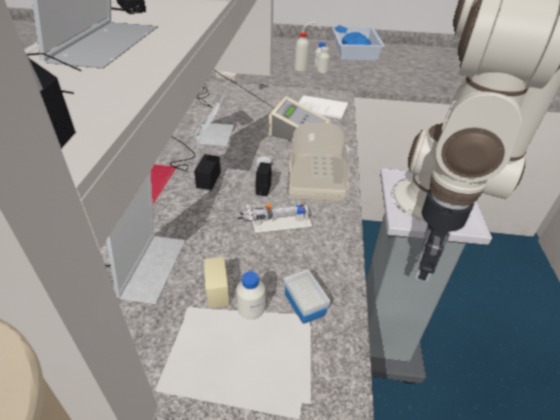

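The scene view shows the tweezers at about (257,232) blue tail to (308,192) tips, with the orange knob near (282,205). In the side view the knob is near (269,207) and the tail near (301,210). The tip box, bottle and carton stand to the +y side, and a beige tray and a black block stand to the -y side.

```bash
cat > h.py <<'E'
import numpy as np,cv2
def ray(uv,K,T):
    d=np.array([(uv[0]-K[0,2])/K[0,0],-(uv[1]-K[1,2])/K[1,1],-1.0]); return T[:3,3],T[:3,:3]@d
def plane(uv,K,T,z):
    o,d=ray(uv,K,T); return o+d*(z-o[2])/d[2]
def dep(uv,D,K,T):
    o,d=ray(uv,K,T); return o+d*D[int(round(uv[1])),int(round(uv[0]))]
def tri(r1,r2):
    (o1,d1),(o2,d2)=r1,r2
    t=np.linalg.lstsq(np.c_[d1,-d2],o2-o1,rcond=None)[0]
    a,b=o1+t[0]*d1,o2+t[1]*d2; return (a+b)/2,np.linalg.norm(a-b)
def blob(img,lo,hi,box=None):
    h=cv2.cvtColor(img,cv2.COLOR_BGR2HSV); m=cv2.inRange(h,np.array(lo),np.array(hi))
    if box: k=np.zeros_like(m); k[box[1]:box[3],box[0]:box[2]]=1; m*=k
    n,l,s,c=cv2.connectedComponentsWithStats(m)
    return [(s[i,4],c[i],s[i,:4]) for i in sorted(range(1,n),key=lambda i:-s[i,4])][:4]
E
python3 - <<'E'
from h import *
np.set_printoptions(precision=4,suppress=True)
C={n:np.load(n+"0.npz") for n in("scene","side")}
B={"scene":(235,180,320,260),"side":(235,195,320,235)}
R={}
for nm,lo,hi in(("knob",(5,150,90),(18,255,255)),("tail",(100,130,60),(125,255,255))):
    for n in C:
        c=C[n];b=blob(c["img"],lo,hi,B[n]);print(nm,n,[(x[0],x[1],x[2]) for x in b[:3]])
        R[nm,n]=b[0][1];print("  depth",dep(b[0][1],c["depth"],c["K"],c["T"]),"plane",plane(b[0][1],c["K"],c["T"],.07))
    print(nm,"tri",tri(*[ray(R[nm,n],C[n]["K"],C[n]["T"]) for n in C]))
out=[cv2.resize(C[n]["img"][b[1]-10:b[3]+10,b[0]:b[2]],None,fx=6,fy=6,interpolation=2)[:300,:510] for n,b in B.items()]
out=[cv2.copyMakeBorder(o,0,300-o.shape[0],0,510-o.shape[1],0) for o in out]
cv2.imwrite("pics/crop0.png",np.vstack(out))
# bystander tops by depth
for n,u in(("bottle cap",(232,124)),("box",(198,162)),("carton",(268,134)),("blackblock",(331,245)),("tray",(290,240)),("beaker",(371,296))):
    c=C["scene"];print(n,dep(u,c["depth"],c["K"],c["T"]))
# tall points within 0.2 of the knob
c=C["scene"];v,u=np.mgrid[0:420,0:560];P=np.stack([(u-c["K"][0,2])/c["K"][0,0],-(v-c["K"][1,2])/c["K"][1,1],-np.ones(u.shape)],-1)*c["depth"][...,None]
P=P@c["T"][:3,:3].T+c["T"][:3,3]
for y in np.arange(-.3,.46,.04): print(f"{y:.2f}",["%3d"%(1000*P[...,2][(abs(P[...,0]-x)<.02)&(abs(P[...,1]-y)<.02)&(P[...,2]<.5)].max(initial=-.001)) for x in np.arange(.2,.9,.04)])
E
```

```text
knob scene [(np.int32(31), array([282.3871, 205.0968]), array([280, 202,   7,   8], dtype=int32)), (np.int32(4), array([252.75, 229.  ]), array([252, 228,   3,   3], dtype=int32))]
  depth [0.5063 0.1982 0.0756] plane [0.5086 0.2019 0.07  ]
knob side [(np.int32(16), array([268.5, 206.5]), array([267, 205,   4,   4], dtype=int32))]
  depth [0.5103 0.2063 0.0762] plane [0.5112 0.199  0.07  ]
knob tri (array([0.5096, 0.2012, 0.0713]), np.float64(0.0028618038614565164))
tail scene [(np.int32(86), array([257.0465, 232.6279]), array([250, 226,  14,  14], dtype=int32))]
  depth [0.416  0.1632 0.06  ] plane [0.4131 0.1571 0.07  ]
tail side [(np.int32(36), array([300.0833, 209.8056]), array([297, 206,   8,   8], dtype=int32))]
  depth [0.42   0.1812 0.0541] plane [0.4196 0.1999 0.07  ]
tail tri (array([0.4202, 0.1717, 0.0461]), np.float64(6.599224273943156e-05))
bottle cap [0.5078 0.4962 0.1153]
box [0.379  0.4536 0.0608]
carton [0.6009 0.4519 0.0741]
blackblock [0.5403 0.0326 0.0929]
tray [0.4423 0.0568 0.152 ]
beaker [ 0.5759 -0.0938  0.0256]
-0.30 [' -1', ' -1', ' -1', ' -1', ' -1', ' 56',
[... 1767 characters left out ...]
  2', '  4', '  2', '  4', '  3', ' 16']
0.26 [' -1', '  3', '  4', '  4', '  4', '  3', '  4', '  4', '  3', ' 60', '  4', '499', '  3', '  3', '  3', '  2', '  5', ' 16']
0.30 [' -1', '  3', '  3', '  3', '  4', '  3', '  3', '  3', '  3', '  3', '  2', '499', '  2', '  6', '  5', '321', '112', '  3']
0.34 [' -1', '  4', '  3', '  3', '  5', '  4', '  4', '  4', '  3', '  3', '  3', '499', '  3', '  4', '  6', '320', ' 63', '  2']
0.38 [' -1', '  2', '  3', '  4', '  5', '  3', '  4', '  3', '  3', '  4', '  3', '484', '  3', '  6', '  5', '320', ' 78', '  1']
0.42 [' -1', '  3', '  4', '  4', ' 64', ' 64', ' 60', '  5', '  3', '  4', ' 76', '468', '  3', '  3', '  6', '320', ' 91', ' -1']
```

View pics/crop0.png

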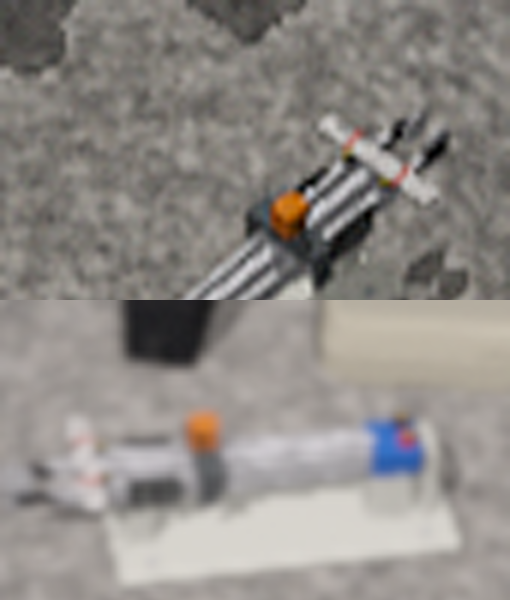

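The crop confirms the orange knob, the white scale with its red marks towards the far right (+x), and the tail at lower left. The axis yaw is about 18°, and the knob is at (0.510, 0.201, 0.071), which fits the stated height. I'll move above it for a closer wrist view.

```bash
python3 -m creep '[[0,-0.106,-0.051,0,0],[0,-0.106,-0.051,0,0],[0,-0.106,-0.051,0,0],[0,-0.106,-0.051,0,0],[0,-0.106,-0.051,0,0],[0,-0.106,-0.051,0,0],[0,-0.106,-0.051,0,0],[0,-0.106,-0.051,0,0]]'
python3 -m creep '[[0,0,0,0.03,-0.0495],[0,0,0,0.03,-0.0495],[0,0,0,0.03,-0.0495],[0,0,0,0.02,-0.0495],[0,0,0,0,0],[0,0,0,0,0]]'
cat > w.py <<'E'
from workcell import r
import sys
from h import *
from scipy.spatial.transform import Rotation as Ro
np.set_printoptions(precision=4,suppress=True)
def wrist(name):
    s=r.sense();c=r.capture("wrist");cv2.imwrite(f"pics/{name}.png",c["img"])
    M=np.eye(4);M[:3,:3]=Ro.from_rotvec(s["orientation"]).as_matrix();M[:3,3]=s["tcp_pos"]
    return s,c["img"],c["depth"],c["K"],M@c["mount"],M
E
python3 - <<'E'
from w import *
s,im,D,K,T,M=wrist("w1");print(s["tcp_pos"],M[:3,:3].T,s["joint_positions"])
for nm,lo,hi in(("knob",(5,150,90),(18,255,255)),("tail",(100,130,60),(125,255,255)),("red",(0,120,80),(4,255,255)),("yel",(22,120,80),(34,255,255))):
    for b in blob(im,lo,hi): print(nm,b[0],b[1],b[2],dep(b[1],D,K,T))
E
```

```text
time_s: 1.15
tcp_pos: [0.5093, 0.2017, 0.2482]
orientation: [0.476, 3.105, 0.0]
wrist_force: [-0.1, 0.7, -0.5]
finger_gap: 0.0853
grasp_force: 0.0
time_s: 1.9
tcp_pos: [0.5082, 0.2034, 0.1937]
orientation: [-0.493, 3.102, 0.0]
wrist_force: [-0.0, -0.7, -0.5]
finger_gap: 0.0856
grasp_force: 0.0
[0.5082 0.2034 0.1937] [[-0.9508 -0.3098 -0.0003]
 [-0.3098  0.9508  0.    ]
 [ 0.0003  0.0001 -1.    ]] [0.3807 0.0664 0.0484 1.5526 0.     0.0658]
knob 364 [272.261 208.544] [264 198  18  23] [0.5073 0.1991 0.0778]
knob 43 [284.      58.0698] [280  54   9   9] [0.4121 0.1762 0.0613]
tail 564 [266.367   64.1082] [256  46  37  41] [0.4191 0.1663 0.0598]
tail 303 [284.5611  75.0825] [278  61  14  27] [0.4215 0.1798 0.0563]
tail 243 [510.2058 339.4609] [493 335  33  11] [0.5786 0.4621 0.0143]
red 26 [290.5 275. ] [290 269   2  13] [0.5594 0.2305 0.0589]
red 15 [253.9333 274.8667] [253 268   2  14] [0.5681 0.2034 0.0589]
red 9 [284.      62.3333] [280  61   9   3] [0.4145 0.177  0.0613]
red 2 [283.5  53. ] [283  53   2   1] [0.4093 0.1749 0.0613]
yel 16 [286.375 265.875] [285 263   4   6] [0.5529 0.225  0.059 ]
yel 15 [258.0667 265.3333] [257 263   3   6] [0.5588 0.204  0.0602]
yel 2 [261.   56.5] [261  56   1   2] [0.4158 0.1616 0.0612]
yel 1 [263.  56.] [263  56   1   1] [0.4152 0.1628 0.0618]
```

View pics/w1.png

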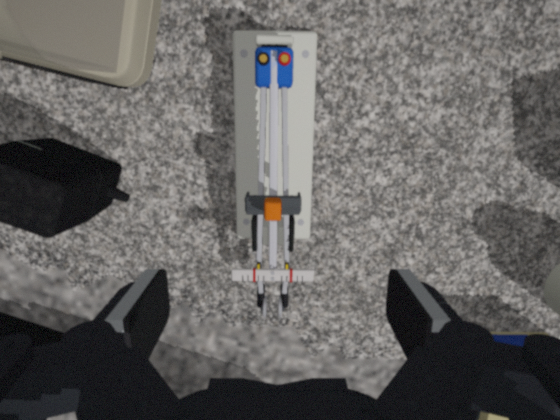

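The wrist view puts the knob at pixel (272,208) and the red marks at (254,275) and (290,275). The marks measure 28.4 mm apart against 28.6 expected. The yaw is 17.8°, the tweezers' origin is near (0.534, 0.2075), and the lock is about 5 mm back. I'll descend onto the knob.

```bash
python3 -m creep '[[60,0.0046,-0.0078,0,0],[120,0,0,0.08,0],[170,0,0,0.08,0],[185,0,0,0.063,0],[190,0,0,0,0],[190,0,0,0,0],[190,0,0,0,0]]'; python3 - <<'E'
from w import *
s,im,D,K,T,M=wrist("w2")
cv2.imwrite("pics/w2c.png",cv2.resize(im[150:400,170:380],None,fx=2.4,fy=2.4))
for nm,lo,hi in(("knob",(5,150,90),(18,255,255)),):
    for b in blob(im,lo,hi)[:1]: print(nm,b[0],b[1],b[2],dep(b[1],D,K,T), M[:3,:3].T@(dep(b[1],D,K,T)-M[:3,3]))
E
```

```text
time_s: 2.82
tcp_pos: [0.5073, 0.1988, 0.0821]
orientation: [-0.497, 3.102, -0.0]
wrist_force: [-1.0, -0.5, -0.5]
finger_gap: 0.0218
grasp_force: 0.0
knob 1217 [279.1175 287.009 ] [265 266  30  43] [0.5051 0.1984 0.0782] [0.0022 0.0003 0.0039]
```

View pics/w2c.png

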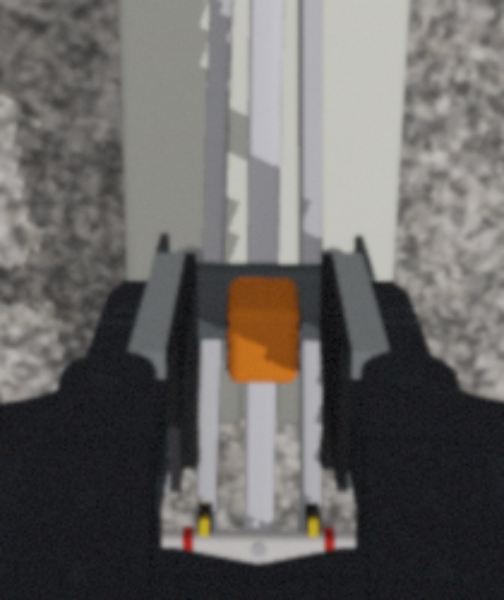

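The knob, at about (263,330) in the crop, lies centred between the fingers. I'll pinch it and draw it back.

```bash
python3 -m creep '[[210,0,0,0,0],[222,0,0,0,0],[226,0,0,0,0],[226,0,0,0,0]]'
python3 -m creep '[[226,0.02,0,0,0],[226,0.025,0,0,0],[226,0.025,0,0,0],[226,0.025,0,0,0],[226,0.01,0,0,0],[226,0,0,0,0]]'
```

```text
time_s: 3.38
tcp_pos: [0.5072, 0.1989, 0.082]
orientation: [-0.498, 3.102, 0.0]
wrist_force: [-0.0, -0.1, 2.8]
finger_gap: 0.011
grasp_force: 41.8
time_s: 4.12
tcp_pos: [0.4576, 0.1827, 0.0821]
orientation: [-0.497, 3.1, 0.001]
wrist_force: [0.8, 1.1, 0.2]
finger_gap: 0.0106
grasp_force: 41.7
```

```bash
python3 -m creep '[[226,0.01,0,0,0],[226,0.006,0,0,0],[226,0.004,0,0,0],[226,0,0,0,0]]'; python3 - <<'E'
from w import *
s,im,D,K,T,M=wrist("w3")
for nm,lo,hi in(("knob",(5,150,90),(18,255,255)),("tail",(100,130,60),(125,255,255)),("red",(0,120,80),(4,255,255)),("yel",(22,120,80),(34,255,255))):
    for b in blob(im,lo,hi): print(nm,b[0],b[1],b[2],dep(b[1],D,K,T))
E
```

```text
time_s: 4.62
tcp_pos: [0.4474, 0.1793, 0.0819]
orientation: [0.498, -3.101, -0.0]
wrist_force: [-2.4, 1.0, 4.5]
finger_gap: 0.0107
grasp_force: 42.2
knob 1128 [277.0922 286.3901] [264 265  27  43] [0.4457 0.1782 0.077 ]
knob 66 [295.9848 194.9091] [290 188  13  14] [0.4117 0.1751 0.0616]
tail 2383 [278.0101 199.5103] [250 169  59  60] [0.4172 0.1692 0.056 ]
tail 2 [278.  201.5] [278 201   1   2] [0.418  0.1695 0.0561]
red 86 [294.5581 189.8605] [287 184  17  18] [0.4101 0.174  0.0605]
red 2 [295.5 202. ] [295 202   2   1] [0.4146 0.1759 0.0616]
red 1 [299. 201.] [299 201   1   1] [0.4139 0.1772 0.0609]
yel 5 [296.  196.8] [295 195   3   4] [0.4123 0.1753 0.0623]
yel 4 [298.25 193.25] [297 193   3   2] [0.4106 0.1757 0.062 ]
yel 1 [293. 195.] [293 195   1   1] [0.4121 0.174  0.0614]
```

```bash
python3 -m creep '[[226,0.006,0,0,0],[226,0.004,0,0,0],[226,0,0,0,0],[226,0,0,0,0]]'
```

```text
time_s: 5.18
tcp_pos: [0.4463, 0.1789, 0.0832]
orientation: [-0.496, 3.094, 0.002]
wrist_force: [14.2, 6.8, 0.2]
finger_gap: 0.0107
grasp_force: 41.7
```

Pushing further raised the force to about 16 N with almost no travel, so the lock is at its stop. I'll ease off, release, rise and look.

```bash
python3 -m creep '[[226,-0.008,0,0,0],[200,0,0,0,0],[150,0,0,0,0],[60,0,0,0.0,0],[0,0,0,-0.07,0],[0,0,0,-0.08,0],[0,-0.06,0,-0.06,0],[0,-0.06,0,0,0]]'; python3 -m creep '[[0,0,0,0,0],[0,0,0,0,0]]'; python3 - <<'E'
from w import *
s,im,D,K,T,M=wrist("w4");print(M[:3,:3].T[0])
for nm,lo,hi in(("knob",(5,150,90),(18,255,255)),("tail",(100,130,60),(125,255,255)),("red",(0,120,80),(4,255,255)),("yel",(22,120,80),(34,255,255))):
    for b in blob(im,lo,hi): print(nm,b[0],b[1],b[2],dep(b[1],D,K,T),plane(b[1],K,T,.059))
E
```

```text
time_s: 6.18
tcp_pos: [0.5054, 0.1983, 0.1898]
orientation: [-0.497, 3.097, 0.001]
wrist_force: [0.2, 0.8, 0.1]
finger_gap: 0.0854
grasp_force: 0.0
time_s: 6.42
tcp_pos: [0.503, 0.1975, 0.1862]
orientation: [0.498, -3.1, 0.001]
wrist_force: [-0.7, 0.8, -0.2]
finger_gap: 0.0853
grasp_force: 0.0
[-0.9498 -0.3129  0.0016]
knob 386 [278.1166 126.9197] [269 117  19  21] [0.4485 0.1796 0.0781] [0.4495 0.18   0.059 ]
knob 43 [289.8372  67.2326] [286  63   9  10] [0.4117 0.1753 0.062 ] [0.4114 0.1754 0.059 ]
tail 1091 [278.341   76.4436] [261  55  37  42] [0.4189 0.17   0.056 ] [0.4191 0.1701 0.059 ]
red 25 [257.52 286.24] [257 280   2  13] [0.5666 0.2023 0.0602] [0.5672 0.2024 0.059 ]
red 14 [294.9286 287.3571] [294 281   2  13] [0.5589 0.2297 0.0595] [0.5592 0.2298 0.059 ]
red 5 [288.   62.6] [286  62   5   3] [0.4094 0.1733 0.0611] [0.4091 0.1733 0.059 ]
red 4 [285.   67.5] [285  66   1   4] [0.4128 0.1725 0.0621] [0.4125 0.1724 0.059 ]
yel 16 [302.8125 277.3125] [301 275   4   6] [0.5489 0.2325 0.06  ] [0.5493 0.2327 0.059 ]
yel 15 [249.9333 276.6667] [249 274   3   6] [0.5611 0.1945 0.0595] [0.5614 0.1945 0.059 ]
yel 1 [269.  65.] [269  65   1   1] [0.4146 0.1623 0.0625] [0.4143 0.1622 0.059 ]
yel 1 [289.  67.] [289  67   1   1] [0.4117 0.1748 0.0614] [0.4114 0.1748 0.059 ]
```

View pics/w4.png

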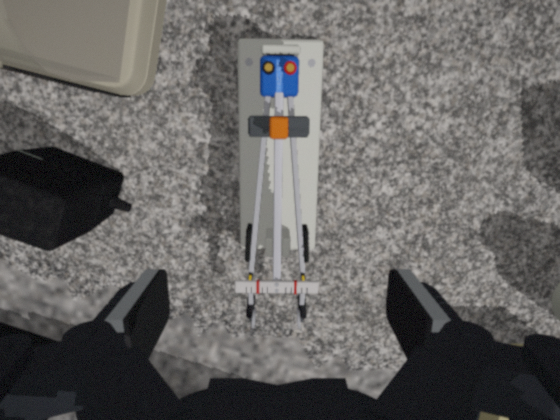

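The lock is back: knob to scale measures 119.5 mm against 120 expected, and the arms are open with the pointers at (250,277) and (303,277), outside the red marks. The grip centre is near (0.533, 0.2065). I'll go there.

```bash
python3 -m creep '[[0,-0.061,-0.0017,0,0.003],[0,0,0,0.08,0],[0,0,0,0.06,0],[0,0,0,0,0],[0,0,0,0,0]]'; python3 - <<'E'
from w import *
s,im,D,K,T,M=wrist("w5");print(s["tcp_pos"],M[:3,:3].T[0])
O=np.array([.5334,.2066,.043]);print("to go (tool)",M[:3,:3].T@(O-M[:3,3]))
for nm,lo,hi in(("red",(0,120,80),(4,255,255)),("yel",(22,120,80),(34,255,255))):
    for b in blob(im,lo,hi)[:3]: print(nm,b[0],b[1],b[2],M[:3,:3].T@(dep(b[1],D,K,T)-M[:3,3]))
E
```

```text
time_s: 7.1
tcp_pos: [0.5331, 0.2066, 0.1183]
orientation: [-0.483, 3.103, 0.0]
wrist_force: [0.3, -0.3, -0.1]
finger_gap: 0.0856
grasp_force: 0.0
[0.5331 0.2066 0.1183] [-0.9527 -0.304  -0.0014]
to go (tool) [-0.0002 -0.0001  0.0753]
red 52 [252.0385 293.1923] [251 285   3  18] [-0.0306 -0.0145  0.0583]
red 50 [303.06 293.92] [302 285   3  18] [-0.0316  0.0141  0.0594]
yel 37 [313.5405 279.9459] [312 275   5  10] [-0.0227  0.0197  0.0588]
yel 29 [241.4483 280.6207] [240 277   4   8] [-0.0228 -0.0202  0.0582]
```

View pics/w5.png

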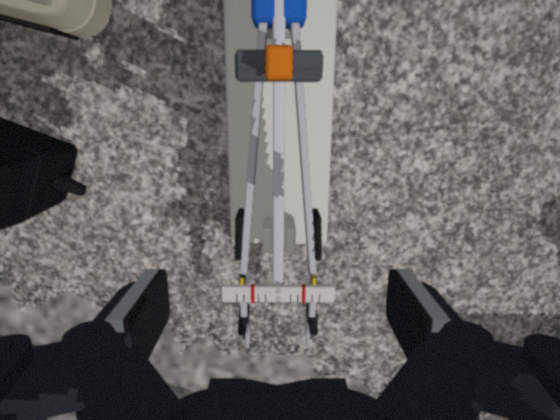

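The red marks, at pixels (252,293) and (303,294), sit 31 mm ahead and centred to 0.2 mm. I'll descend and close in stages.

```bash
python3 -m creep '[[40,0,0,0.06,0],[80,0,0,0.05,0],[100,0,0,0.04,0],[110,0,0,0,0],[120,0,0,0,0],[125,0,0,0,0],[130,0,0,0,0],[130,0,0,0,0]]'
```

```text
time_s: 8.15
tcp_pos: [0.5336, 0.2067, 0.0427]
orientation: [-0.483, 3.103, 0.001]
wrist_force: [0.8, -0.2, 4.4]
finger_gap: 0.0419
grasp_force: 6.0
```

```bash
python3 -m creep '[[134,0,0,0,0],[138,0,0,0,0],[141,0,0,0,0],[141,0,0,0,0],[141,0,0,-0.004,0],[141,0,0,-0.008,0],[141,0,0,-0.01,0],[141,0,0,0,0]]'; python3 - <<'E'
from w import *
s,im,D,K,T,M=wrist("w6")
for nm,lo,hi in(("red",(0,120,80),(4,255,255)),("yel",(22,120,80),(34,255,255)),("knob",(5,150,90),(18,255,255))):
    for b in blob(im,lo,hi)[:3]: print(nm,b[0],b[1],b[2],M[:3,:3].T@(dep(b[1],D,K,T)-M[:3,3]))
E
```

```text
time_s: 9.15
tcp_pos: [0.5329, 0.2065, 0.0531]
orientation: [0.483, -3.104, -0.0]
wrist_force: [-0.5, 0.9, -0.1]
finger_gap: 0.0384
grasp_force: 8.3
yel 28 [236.2857 376.1071] [233 374   7   5] [-0.0211 -0.0149 -0.0177]
yel 24 [317.7917 376.2917] [315 374   6   5] [-0.0214  0.0138 -0.0175]
knob 2928 [278.7719  30.3583] [255   0  49  64] [ 0.0882 -0.0002 -0.0283]
```

View pics/w6.png

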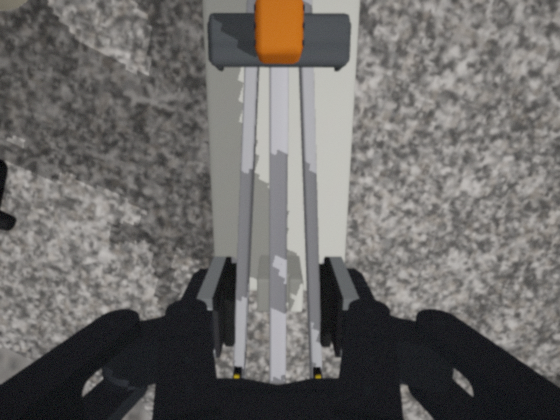

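The pointers, at (236,376) and (318,376), measure ±14.35 mm, close to the 14.3 mm marks. I'll lift the rest of the way and tighten slightly.

```bash
python3 -m creep '[[142,0,0,-0.02,0],[143,0,0,-0.03,0],[143,0,0,-0.03,0],[143,0,0,-0.02,0],[143,0,0,-0.01,0],[143,0,0,0,0],[143,0,0,0,0]]'; python3 - <<'E'
from w import *
s,im,D,K,T,M=wrist("w7")
for nm,lo,hi in(("yel",(22,120,80),(34,255,255)),("knob",(5,150,90),(18,255,255)),("tail",(100,130,60),(125,255,255))):
    for b in blob(im,lo,hi)[:2]: print(nm,b[0],b[1],b[2],M[:3,:3].T@(dep(b[1],D,K,T)-M[:3,3]))
out=[]
for n,b in(("scene",(230,160,330,250)),("side",(230,170,330,230))):
    c=r.capture(n);i=c["img"];out.append(cv2.resize(i[b[1]:b[3],b[0]:b[2]],None,fx=4 if n=="scene" else 4,fy=4,interpolation=2))
    for nm,lo,hi in(("tail",(100,130,60),(125,255,255)),("knob",(5,150,90),(18,255,255))):
        for q in blob(i,lo,hi,b)[:1]: print(n,nm,q[0],q[1],dep(q[1],c["depth"],c["K"],c["T"]))
cv2.imwrite("pics/lift.png",np.vstack(out))
E
```

```text
time_s: 10.07
tcp_pos: [0.5328, 0.2064, 0.1072]
orientation: [0.483, -3.103, 0.0]
wrist_force: [0.5, 0.2, -2.2]
finger_gap: 0.0377
grasp_force: 8.8
yel 57 [316.386  373.2105] [314 368   6  11] [-0.0215  0.0135 -0.0158]
yel 24 [237.  376.5] [234 375   7   4] [-0.0211 -0.0146 -0.018 ]
knob 2845 [278.2784  30.5789] [255   0  47  64] [ 0.0887 -0.0003 -0.0252]
tail 110 [553.5091 379.5909] [543 376  17  12] [-0.121   0.1999  0.0958]
scene tail 73 [257.0548 222.    ] [0.4148 0.1587 0.1106]
scene knob 32 [264.375  206.9688] [0.4433 0.176  0.131 ]
side tail 34 [301.6765 197.2647] [0.4185 0.183  0.1028]
side knob 14 [291.2143 189.2143] [0.4494 0.1885 0.1322]
```

View pics/lift.png

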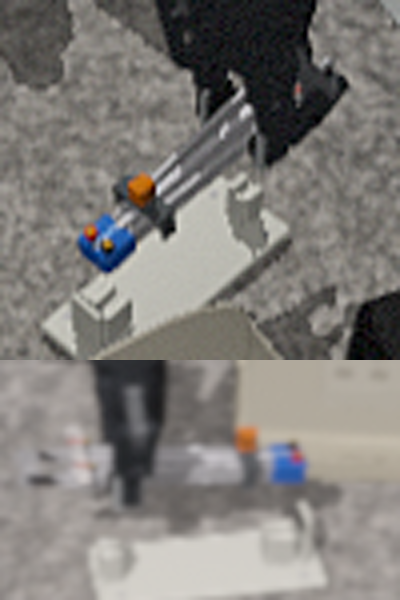

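The tweezers hang level about 6 cm clear of the rest, with the knob at the rear. The finger opening is 37.7 mm and the grip 8.8 N, matching the marked gap. I'll hold.

```bash
for i in 1 2 3; do python3 -m creep '[[143,0,0,0,0],[143,0,0,0,0],[143,0,0,0,0],[143,0,0,0,0],[143,0,0,0,0],[143,0,0,0,0],[143,0,0,0,0],[143,0,0,0,0]]'|egrep 'time|pos|gap|grasp'; done
python3 - <<'E'
from w import *
s,im,D,K,T,M=wrist("w8")
for nm,lo,hi in(("yel",(22,120,80),(34,255,255)),("knob",(5,150,90),(18,255,255))):
    for b in blob(im,lo,hi)[:2]: print(nm,b[0],b[1],b[2],M[:3,:3].T@(dep(b[1],D,K,T)-M[:3,3]))
c=r.capture("side")
for nm,lo,hi in(("tail",(100,130,60),(125,255,255)),("knob",(5,150,90),(18,255,255))):
    for q in blob(c["img"],lo,hi,(230,170,330,230))[:1]: print(nm,q[1],dep(q[1],c["depth"],c["K"],c["T"]))
E
```

```text
time_s: 11.22
tcp_pos: [0.5331, 0.2065, 0.1078]
finger_gap: 0.0378
grasp_force: 8.8
time_s: 12.22
tcp_pos: [0.5331, 0.2065, 0.1078]
finger_gap: 0.0379
grasp_force: 8.8
time_s: 13.22
tcp_pos: [0.533, 0.2065, 0.1078]
finger_gap: 0.0377
grasp_force: 8.8
yel 61 [237.5902 373.2787] [234 368   7  11] [-0.021  -0.0146 -0.0164]
yel 56 [316.375  373.3036] [314 368   6  11] [-0.0219  0.0136 -0.0154]
knob 2846 [278.2597  30.558 ] [255   0  47  64] [ 0.0887 -0.0003 -0.025 ]
tail [301.1316 196.1579] [0.4203 0.1858 0.1089]
knob [290.875 189.25 ] [0.4506 0.1849 0.1293]
```

Everything is steady, so I'll hand it in.

```bash
python3 -c "
from workcell import r
print(r.finish_job())"
```

```text
the job is handed in; nothing more can be done
None
```

I slid the lock back to its stop, lifted the tweezers level about 6 cm out of the rest, and handed the job in still holding them steady in the air, with the plates about 18 mm apart (37.7 mm over the grips, 8.8 N grip); no verdict came back.

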